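# Exercise the torque tester and zero its peak hand

## Robot

A 6-joint arm with a two-finger parallel gripper is mounted at the origin on the work surface. World frame = base frame: x ahead of the robot, y to its left, z up, the work surface at z = 0. Lengths are in m, angles in rad, forces in N, time in s.
With the tool pointing down it reaches from about 0.275 to 0.825 m from the base axis. Payload 4.9 kg.
Tool frame: the origin (TCP) lies at the very end of the fingers, on their centre line; the grasp point (between the pads) lies 19 mm behind it; z points along the fingers, y is the direction in which the jaws open and shut (so a half turn about z gives the same grasp; the last joint's range is limited). The gripper opens to 85 mm and grips with 20 to 120 N. Pads are 22 mm wide; open, the fingers measure 114 mm over their backs; the gripper's body (76 mm by 85 mm) begins 54 mm behind the grasp point. The pads swing forward as they close: fully open they stand 13 mm farther back than shut.
Start: joints at [0.979, 0.326, -0.193, 1.052, 0, 1.437], TCP at [0.243, 0.493, 0.2] pointing down, gripper open.
Joint ranges: [-2.65, 2.65], [-0.97, 1.79], [-1.3, 1.35], [-1.93, 2.1], [-1.47, 1.37], [-3.14, 3.14]. Speed limits (rad/s): [2.57, 2.57, 3.14, 3.14, 3.14, 3.14].

## Interface

Orientations are given as [roll, pitch, yaw] about the fixed x, y, z axes, in that order (R = Rz(yaw) Ry(pitch) Rx(roll)).
In Python, from rig import move_to, movel, movej, open_jaws, gripper_close, dwell, inverse_kinematics, state, read_camera, PlanningError, job_done gives the robot as it stands. Calls block until the motion is done:
- move_to(position, orientation): joint-space move of the TCP to a pose.
- movel(position, attitude=None, max_speed=0.15, stop_force=None): straight line of the TCP; attitude=None keeps the orientation; max_speed is the mean speed in m/s. With stop_force (N) it stops when the force on the tool has changed by that much, and returns True; else False.
- movej(angles): joint-space move.
- open_jaws() and gripper_close(f_grip=None): open the fingers fully, or close them until they stop; f_grip is the grip in N (None keeps the last).
- dwell(seconds).
- inverse_kinematics(position, orientation): joint angles nearest the present ones, or None.
- state(): the state.
- read_camera(name): name is "scene" or "top"; returns a dict with "frame" (400x640x3 uint8, red, green, blue), "camera_matrix" (3x3 intrinsics, pixels), "xyz" and "rotation" of the camera in the world. Camera axes: x right, y up, looking along -z (the intrinsics and any distortion apply to the point x, -y, -z); pixel columns grow to the right and rows downward; lengths in m; the calibration is good to about 2 mm. A picture is of the moment at which its call begins. There is no depth.
A pose or a line that the arm cannot do raises PlanningError and nothing moves.
- job_done(): hands the job in, once; it reports no verdict.
The state is a dict: "clock": time; "joint_pos": joint angles; "qd": joint speeds; "joint_efforts": joint torques, N m; "tcp_pos": TCP position; "orientation": TCP orientation; "ft_force": force on the tool from outside, world axes, zero at the start; "torque": the same for the moment, N m; "width": opening from 0.0 (shut) to 1.0 (fully open).
Only numpy, scipy, OpenCV 4.12 (cv2) and the standard library are available. Lean on these libraries where they do the work, as an engineer would, in place of code of your own. Each camera call takes 0.05 s, during which the arm holds its last target. There are 200 camera calls.

## Task

Get the torque tester ready: pull the torque wrench fitted in it clockwise until the dial's live hand is on the full-scale mark, not running it on to the over-range stop, hold a moment, and ease it back to zero without letting it snap. Then turn the reset knob in the middle of the dial anticlockwise until the peak hand is fully home at its zero stop, and let go. Leave the other things on the bench where they are.

Things in the scene. Friction and masses are not known exactly. Their poses are not given: they have to be found in the camera images.
- tester: Torque-wrench tester fixed on the bench: grey box 132 x 254 mm on a plate 150 x 300 mm, top 70 mm above the bench. Origin: centre of its underside; x across it (away from the robot), y along its long side. On top, 62 mm along +y, the centre of a face-up dial, 124 mm wide, its glass 82 mm above the bench; 75 mm along -y, the steel drive that holds the wrench
- wrench (a joint): Torque wrench latched in the drive: swings only about the drive's vertical axis, against a spring. 0 at rest, pointing along the tester's -y; positive clockwise from above (handle moves to the tester's -x, towards the robot). 26.7 N m/rad: full scale at 0.15 rad, about 18 N and 33 mm at the handle's middle; over-range stop at 0.20. Springs back to 0 when let go
- wrench_axis (a point): Point on the drive axis at the height of the wrench's centre line, 97 mm above the bench; the wrench's round steel head there is 39 mm in diameter, its top 110 mm above the bench
- handle_mid (a point): Middle of the wrench's black round handle, on its centre line, 97 mm above the bench and 220 mm from the drive axis. Handle 28 mm in diameter, 112 mm long, level; then an 18 mm long steel end knob 21 mm in diameter. Free space below it
- live_hand (a joint): Live hand of the dial, a narrow black pointer 52 mm long with a small tail: angle from the zero mark, positive clockwise; always 16 times the wrench's angle. Full scale (4 N m, the widest and longest mark) is at 2.40 rad; a long mark each 1 N m, a small one each 0.2 N m (0.12 rad). Zero lies 1.30 rad anticlockwise of the tester's +x. Over-range stop at 3.20, a pin past the scale
- live_tip (a point): Tip of the live hand, 52 mm from the dial's centre, 74.5 mm above the bench
- peak_hand (a joint): Peak hand, a dark pointer 47 mm long with a broad spade head, above the live hand, in one piece with the reset knob: angle clockwise from its rigid stop at the zero mark (0). Starts at an old reading; the live hand pushes it up the scale and it stays there, by 0.01 N m of friction. The knob turned anticlockwise from above brings it back, 1 to 1, but not past the live hand
- peak_tip (a point): Tip of the peak hand, 47 mm from the dial's centre, 77.5 mm above the bench
- knob_top (a point): Centre of the top of the reset knob, on the dial's axis, 112.5 mm above the bench. Round fluted black knob, 28 mm in diameter and 26 mm tall; its underside is 86 mm above the bench, 4 mm over the glass; a light line on its top points the way of the peak hand. It turns about the vertical
- aerosol: Bystander: aerosol can, 64 mm in diameter, 200 mm tall, standing; origin under its centre
- grease_jar: Bystander: jar 76 mm in diameter, 75 mm tall, standing; origin under its centre
- tape_roll: Bystander: roll of tape lying flat, 96 mm in diameter, 36 mm tall; origin under its centre
- spanner: Bystander: spanner lying on the bench, about 180 mm long along its x; origin near its middle
- screwdriver: Bystander: screwdriver lying on the bench, about 200 mm long along its x; origin near its middle
- deep_socket: Bystander: deep steel socket standing on end near the wrench, 27 mm in diameter, 50 mm tall; origin under its centre
- bearing: Bystander: bearing lying flat near the wrench, 62 mm in diameter, 17 mm tall; origin under its centre

How it is judged:
By the outcome, as a careful person would: the job done as asked, in the order asked, and still so for the second after the job is handed in, with the robot touching nothing.
It also fails if it takes over 61 s, if anything falls off the work surface, if the arm or the gripper's body presses on something with over 40 N, if the wrist force passes 120 N, or if a joint passes its speed limit or range.

## Working session

There is one attempt and no reset: what is moved stays moved. The work goes in short steps, each a Python script; the robot and the scene stay as the last script left them, time stands still between calls to the robot, and variables do not carry over. Pictures are saved under pics/ and viewed, about 8 in all and at most 12, crops included, and the job is handed in when it is done.

```bash
ls; mkdir -p pics
cat > h.py <<'E'
import numpy as np, cv2
from rig import *
def snap(name,fn=None,crop=None,scale=1):
    c=read_camera(name)
    if fn:
        im=c["frame"][:,:,::-1]
        if crop: im=im[crop[1]:crop[3],crop[0]:crop[2]]
        cv2.imwrite("pics/"+fn,cv2.resize(im,None,fx=scale,fy=scale,interpolation=cv2.INTER_CUBIC))
    return c
def cast(c,uv,z):
    K=np.array(c["camera_matrix"]);R=np.array(c["rotation"]);o=np.array(c["xyz"])
    d=np.linalg.inv(K)@[uv[0],uv[1],1]; d=R@(d*[1,-1,-1])
    return o+d*(z-o[2])/d[2]
def proj(c,p):
    K=np.array(c["camera_matrix"]);R=np.array(c["rotation"]);o=np.array(c["xyz"])
    d=R.T@(np.array(p)-o)*[1,-1,-1]; u=K@d; return u[:2]/u[2]
E
python3 - <<'E'
from h import *
for n in("scene","top"):
    c=snap(n,n+"0.png",scale=1.25); print({k:v for k,v in c.items() if k!="frame"})
print(state())
E
```

```text
pics
{'camera_matrix': array([[389.31148545,   0.        , 314.83913288],
       [  0.        , 389.31148545, 206.20089627],
       [  0.        ,   0.        ,   1.        ]]), 'xyz': array([1.28287683, 0.02495286, 0.99405485]), 'rotation': array([0.72468265, 0.00180918, 1.57856968])}
{'camera_matrix': array([[363.76940516,   0.        , 319.04914255],
       [  0.        , 363.76940516, 200.41910886],
       [  0.        ,   0.        ,   1.        ]]), 'xyz': array([0.27778277, 0.03773634, 1.11587737]), 'rotation': array([ 0.2093439 , -0.00403623, -1.57330153])}
{'clock': 0.1, 'joint_pos': array([ 9.78791035e-01,  3.26846344e-01, -1.93444343e-01,  1.05202326e+00,
       -9.49654466e-06,  1.43661151e+00]), 'qd': array([ 6.15844956e-04, -1.65229362e-03,  3.17324632e-03, -3.85962017e-04,
        4.69020442e-05, -1.59049546e-03]), 'joint_efforts': array([ 4.30555065e-04, -4.44238400e+01,  2.63038176e+01,  7.88518897e-03,
       -1.16691372e-04,  1.49667397e-05]), 'tcp_pos': array([0.24276932, 0.49290243, 0.19890795]), 'orientation': array([-3.14008740e+00, -1.93620039e-04,  2.68377204e+00]), 'ft_force': array([-0.64694897, -0.0341773 ,  0.44459539]), 'torque': array([ 0.02151806,  0.03803707, -0.03706228]), 'width': 1.0011173662638777}
```

View pics/top0.png

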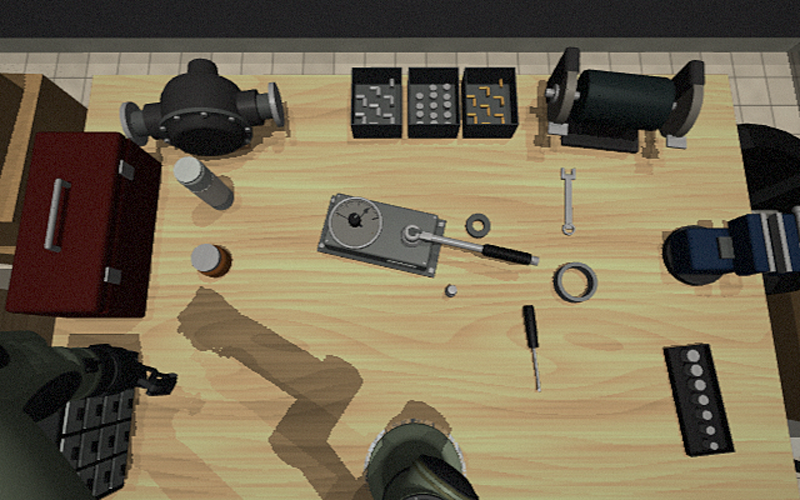

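View pics/scene0.png

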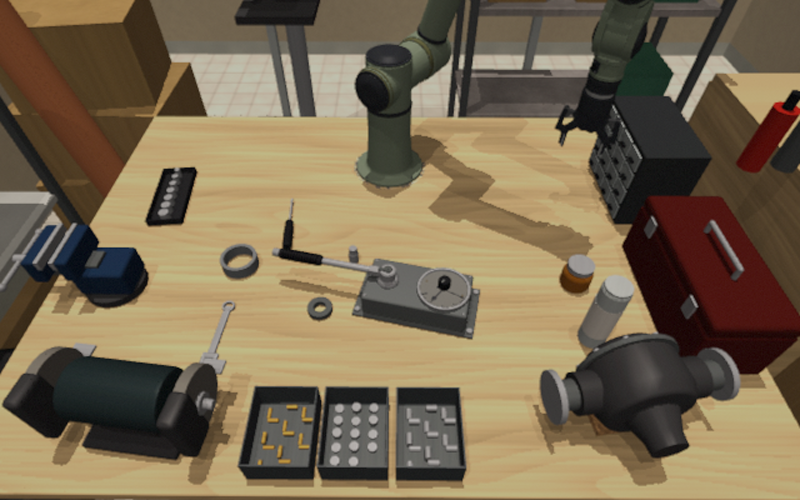

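The top view shows the dial at about (355,221), the drive head at (412,234) and the handle from (483,250) to (535,261), in 1.25x pixels. The bearing and socket sit clear below handle height. Next I'll take averaged close crops.

```bash
cat >> h.py <<'E'
from scipy.spatial.transform import Rotation as Ro
def avg(name,n=6):
    c=read_camera(name);f=[c["frame"].astype(float)]
    for i in range(n-1): f.append(read_camera(name)["frame"].astype(float))
    c["frame"]=np.mean(f,0).astype(np.uint8)
    r=np.array(c["rotation"])
    if r.ndim==1: c["rotation"]=Ro.from_euler("xyz",r).as_matrix()
    return c
def save(c,fn,crop,scale):
    im=c["frame"][crop[1]:crop[3],crop[0]:crop[2],::-1]
    cv2.imwrite("pics/"+fn,cv2.resize(im,None,fx=scale,fy=scale,interpolation=cv2.INTER_CUBIC))
E
python3 - <<'E'
from h import *
import pickle
T=avg("top");S=avg("scene");pickle.dump((T,S),open("c.pkl","wb"))
# combined picture: top crop and scene crop
a=T["frame"][150:222,250:440,::-1];b=S["frame"][195:270,210:390,::-1]
a=cv2.resize(a,None,fx=4,fy=4,interpolation=cv2.INTER_CUBIC);b=cv2.resize(b,None,fx=4,fy=4,interpolation=cv2.INTER_CUBIC)
b=np.pad(b,((0,0),(0,a.shape[1]-b.shape[1]),(0,0)))
cv2.imwrite("pics/m1.png",np.vstack([a,b]))
for n,c,roi in(("top",T,(375,190,435,215)),("scene",S,(210,192,260,216))):
    g=c["frame"].max(2).astype(int); x0,y0,x1,y1=roi
    m=(g[y0:y1,x0:x1]<45).astype(np.uint8)
    k,l,st,ce=cv2.connectedComponentsWithStats(m)
    for i in range(1,k):
        if st[i,4]>25:
            ys,xs=np.where(l==i);r=cv2.minAreaRect(np.c_[xs+x0,ys+y0].astype(np.float32))
            print(n,st[i],ce[i]+[x0,y0],r,cast(c,ce[i]+[x0,y0],.097))
E
```

```text
top [ 11   6  39  16 349] [404.90544413 203.24641834] ((405.0588073730469, 203.2352752685547), (39.047489166259766, 9.544939994812012), 12.52880573272705) [ 0.48556514 -0.21257624  0.097     ]
scene [ 13   0  35  20 299] [238.48829431 203.48160535] ((240.63462829589844, 201.32691955566406), (33.92809295654297, 14.904827117919922), 11.309932708740234) [ 0.47887916 -0.21947815  0.097     ]
```

View pics/m1.png

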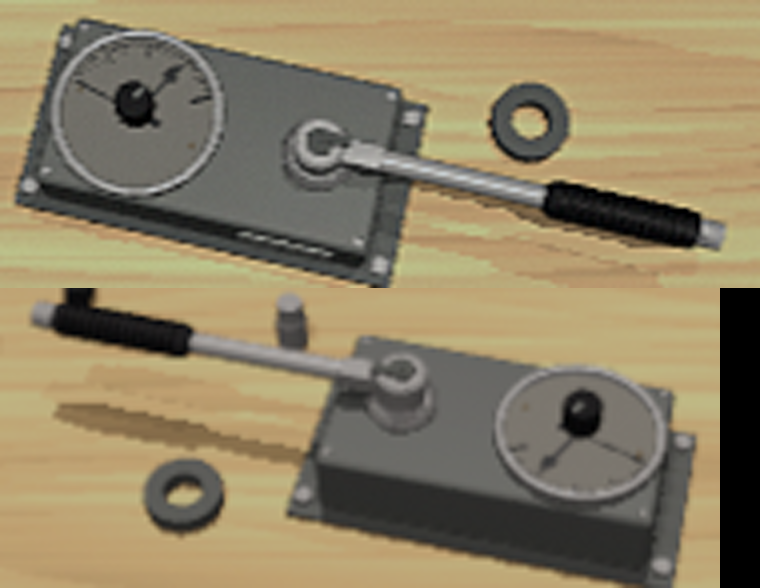

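```bash
cat > m.py <<'E'
from h import *
import pickle
from scipy.optimize import least_squares
T,S=pickle.load(open("c.pkl","rb"))
print("scene handle",cast(S,(240.6,205.1),.097))
def circ(P):
    f=lambda p:np.hypot(P[:,0]-p[0],P[:,1]-p[1])-p[2]
    r=least_squares(f,[*P.mean(0),.06],loss="soft_l1",f_scale=.001);return r.x,np.std(r.fun)
for n,c,uv in(("top",T,(284.5,178.)),("scene",S,(355,231.))):
    g=c["frame"].mean(2); uv=np.array(uv)
    for it in range(3):
        C=cast(c,uv,.082);P=[]
        for a in np.arange(0,2*np.pi,.05):
            rs=np.arange(.053,.068,.0005)
            px=np.array([proj(c,C+[r*np.cos(a),r*np.sin(a),0]) for r in rs],np.float32)
            v=cv2.remap(g.astype(np.float32),px[:,0][None],px[:,1][None],cv2.INTER_LINEAR)[0]
            k=v.argmax()
            if v[k]>v.mean()+15: P.append(C[:2]+rs[k]*np.array([np.cos(a),np.sin(a)]))
        P=np.array(P);x,s=circ(P);uv=proj(c,[x[0],x[1],.082])
    print(n,"dial",x,s,len(P),uv)
# head top circle px guesses from crop
print("head top",cast(T,(250+320/4,150+147/4),.110),"scene",cast(S,(210+403/4,195+(372-288)/4),.110))
for uv in((250+547/4,150+200/4),(250+700/4,150+229/4)):print("h end",cast(T,uv,.097))
E
python3 m.py
```

```text
scene handle [ 0.48554721 -0.21203147  0.097     ]
top dial [0.56723021 0.13649123 0.06022141] 0.0016010982113698296 126 [283.84354655 177.28474651]
scene dial [0.56723845 0.13593811 0.06053847] 0.002604075810359453 114 [354.62638468 229.53407393]
head top [0.53125388 0.00183108 0.11      ] scene [0.53908593 0.00543896 0.11      ]
h end [ 0.49514917 -0.16097582  0.097     ]
h end [ 0.47380163 -0.26940972  0.097     ]
```

```bash
cat >> h.py <<'E'
DIAL=np.array([.5672,.1362]); HM=np.array([.4855,-.2123])
Y=(DIAL-HM)/np.linalg.norm(DIAL-HM); PSI=-np.arctan2(Y[0],Y[1]); AX=DIAL-.137*Y
def hpose(th,z=.078,r=.22):
    a=PSI-th; d=np.array([np.sin(a),-np.cos(a)])
    return [*(AX+r*d),z],[np.pi,0,a+np.pi/2]
def tipdir(th):  # world unit vector of dial angle th (cw from zero)
    a=PSI+1.30-th; return np.array([np.cos(a),np.sin(a)])
def thact():
    p=state()["tcp_pos"][:2]-AX; return PSI-np.arctan2(p[0],-p[1])
def scan(c,z,r0,r1):  # darkness by dial angle
    ths=np.arange(-.4,3.6,.02);rs=np.arange(r0,r1,.001)
    g=c["frame"].mean(2).astype(np.float32);o=[]
    for t in ths:
        px=np.array([proj(c,[*(DIAL+r*tipdir(t)),z]) for r in rs],np.float32)
        o.append(cv2.remap(g,px[:,0][None],px[:,1][None],cv2.INTER_LINEAR)[0].mean())
    return ths,np.array(o)
def hands(c):
    R=[]
    for z,a,b in((.0745,.022,.034),(.0775,.022,.034),(.0775,.034,.042)):
        t,o=scan(c,z,a,b); d=np.median(o)-o
        from scipy.signal import find_peaks
        k,_=find_peaks(d,height=8,distance=5)
        R.append([(round(float(t[i]),2),int(d[i])) for i in k])
    return R
E
python3 - <<'E'
from h import *
import pickle
for c in pickle.load(open("c.pkl","rb")): print(hands(c))
p,o=hpose(0,.28); move_to(p,o); print(state()["clock"])
p,o=hpose(0); movel(p,max_speed=.15); print(state()["tcp_pos"],state()["orientation"],o,state()["ft_force"])
gripper_close(60); s=state(); print(s["clock"],s["width"],s["tcp_pos"],s["ft_force"],thact())
T=avg("top",3);S=avg("scene",3);print(hands(T),hands(S))
cv2.imwrite("pics/m2.png",np.vstack([cv2.resize(x,None,fx=3,fy=3,interpolation=2)[:,:,::-1] for x in(T["frame"][140:225,230:450],S["frame"][170:275,190:410])]))
E
```

```text
[[(0.0, 33), (0.54, 29), (0.8, 27), (1.74, 37)], [(-0.02, 32), (0.52, 22), (0.62, 22), (0.8, 20), (1.76, 39)], [(-0.02, 36), (1.74, 61), (2.44, 16)]]
[[(0.02, 24), (1.84, 39)], [(0.1, 25), (1.78, 37)], [(0.06, 18), (1.8, 53)]]
3.35
[ 0.48633222 -0.21171687  0.07877462] [3.14019384e+00 4.58450870e-04 1.34058619e+00] [3.141592653589793, 0, np.float64(1.3405214897252957)] [ 0.96109909 -0.045066   -0.30965589]
5.6167 0.001830424646976677 [ 0.48623897 -0.21181044  0.07920006] [-1.41225563  0.21763302  9.26847462] -0.0027585537000006932
[[(0.0, 38), (0.54, 33), (0.7, 30), (0.84, 31), (1.74, 41)], [(-0.02, 36), (0.52, 25), (0.62, 24), (0.72, 23), (0.82, 24), (1.76, 43)], [(-0.02, 40), (1.74, 70), (2.44, 19)]] [[(0.02, 24), (1.84, 41)], [(0.1, 25), (1.78, 38)], [(0.06, 19), (1.8, 55)]]
```

View pics/m2.png

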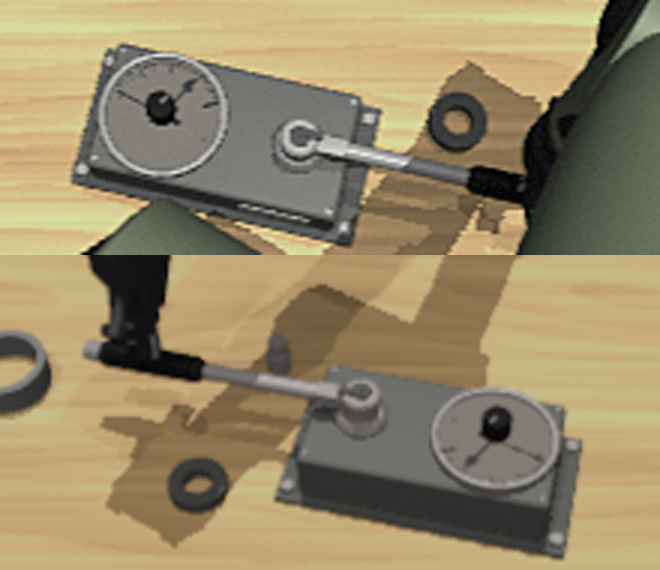

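The dial is clear in both views, with the live hand near 0 and the peak hand near 1.77. The jaws report fully shut, though, and the handle may not be between them, so I'll look closer.

Run:
```python
from h import *
s=state();print(s["width"],s["ft_force"],s["torque"],s["tcp_pos"])
S=avg("scene",4);save(S,"m3.png",(190,160,280,225),8)
print(proj(S,[*HM,.097]),proj(S,[.4863,-.2117,.079]))
```

```text
0.0014811870553582433 [-1.29480042  0.36452782  9.16841398] [ 0.16552879  0.36776413 -0.00980252] [ 0.48624042 -0.21180438  0.07918609]
[240.51516953 205.08817663] [241.5078461  209.11722554]
```

View pics/m3.png

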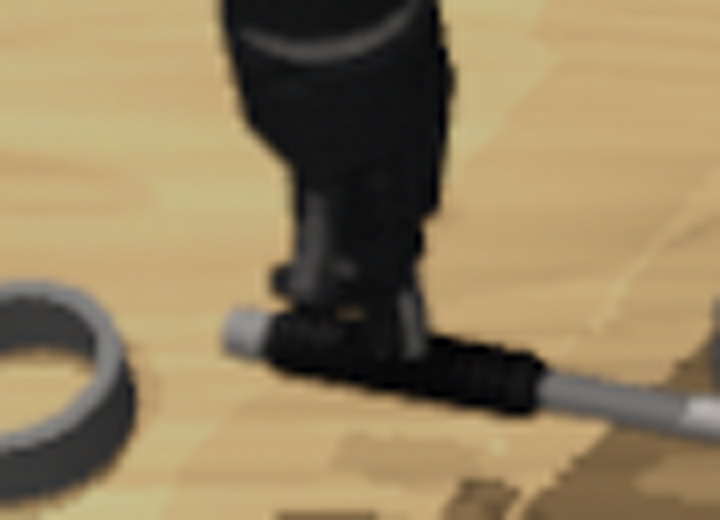

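Run:
```python
from h import *
f0=state()["ft_force"]
p,o=hpose(.03,.079); movel(p,o,max_speed=.03)
s=state();print(thact(),s["width"],s["ft_force"]-f0,s["clock"])
T=avg("top",2);S=avg("scene",3);print(hands(T),hands(S))
a=S["frame"][160:225,190:280];b=S["frame"][200:265,310:400]
cv2.imwrite("pics/m4.png",cv2.resize(np.hstack([a,b])[:,:,::-1],None,fx=4.4,fy=4.4,interpolation=2))
```

```text
0.02891234442258006 -0.0019809808361341786 [ 1.57457424 -0.42217738 -5.61538137] 6.4917
[[(0.04, 42), (0.54, 31), (0.66, 32), (0.8, 32), (1.74, 42)], [(0.02, 40), (0.52, 24), (0.62, 24), (0.82, 25), (1.76, 44)], [(0.02, 40), (1.74, 69), (2.44, 18)]] [[(0.04, 22), (1.84, 41)], [(0.12, 21), (1.78, 38)], [(0.1, 29), (1.8, 55)]]
```

View pics/m4.png

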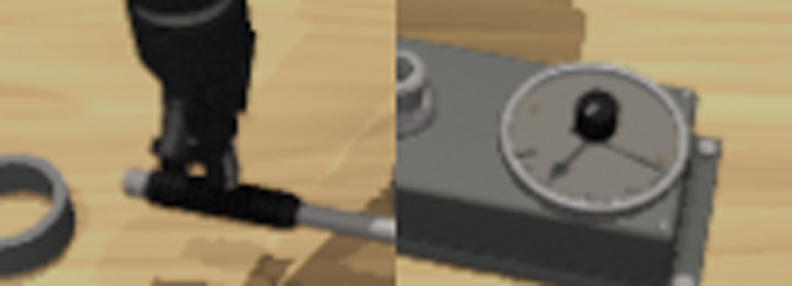

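Run:
```python
from h import *
t=state()["clock"]
open_jaws(); s=state();print(s["clock"]-t,s["width"],s["ft_force"],s["torque"],s["tcp_pos"])
S=avg("scene",4);T=avg("top",2);print(hands(T),hands(S))
p,o=hpose(0,.18); movel(p,o,max_speed=.15)
S2=avg("scene",4)
cv2.imwrite("pics/m5.png",cv2.resize(np.hstack([x["frame"][150:225,190:270] for x in (S,S2)])[:,:,::-1],None,fx=5,fy=5,interpolation=2))
```

```text
0.7833000000000006 0.9931063509788314 [-0.20493181  0.13528584  0.63062345] [ 0.03335611 -0.03151048  0.02893979] [ 0.47931798 -0.20973221  0.07884778]
[[(0.0, 38), (0.54, 32), (0.8, 31), (1.74, 42)], [(-0.02, 37), (0.52, 25), (0.62, 25), (0.82, 23), (1.76, 44)], [(-0.02, 41), (1.74, 69), (2.44, 19)]] [[(0.02, 24), (1.84, 41)], [(0.1, 25), (1.78, 38)], [(0.06, 19), (1.8, 55)]]
```

View pics/m5.png

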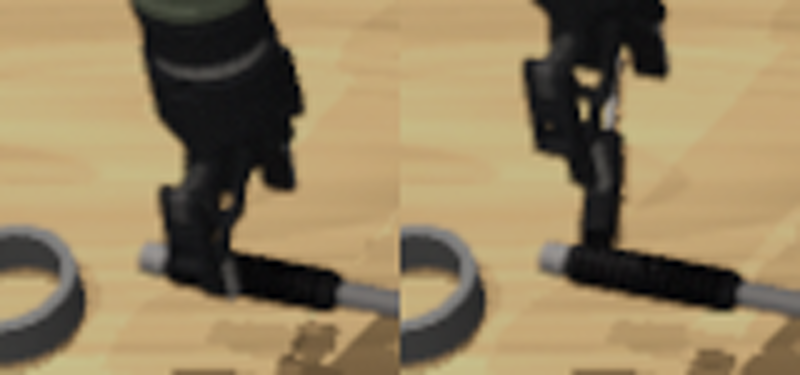

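Left panel: with the jaws open, the near finger sits in front of the handle around (200,240) and the far one behind it. So they straddled the handle, but the tips slipped off it on closing and it was never held. Instead I'll push with shut fingers from the handle's far side, which gives one-sided, slow control in both directions.

```bash
cat >> h.py <<'E'
def ppose(th,off,z=.065,r=.22):
    a=PSI-th; d=np.array([np.sin(a),-np.cos(a)]); n=np.array([np.cos(a),np.sin(a)])
    return [*(AX+r*d+off*n),z],[np.pi,0,a+np.pi]
def ftan():
    a=PSI; return float(state()["ft_force"][:2]@[np.cos(a),np.sin(a)])
E
python3 - <<'E'
from h import *
gripper_close(40)
p,o=ppose(0,.05,.18); move_to(p,o)
p,o=ppose(0,.05); print("down hit",movel(p,o,max_speed=.12,stop_force=6)); print(state()["tcp_pos"],state()["ft_force"],state()["width"])
p,o=ppose(0,.012); print("hit",movel(p,o,max_speed=.02,stop_force=2.5))
s=state(); n=[np.cos(PSI),np.sin(PSI)]; off=(s["tcp_pos"][:2]-HM)@n; print("off",off,ftan(),s["tcp_pos"],s["clock"])
T=avg("top",2);S=avg("scene",3);print(hands(T),hands(S))
E
```

```text
down hit False
[ 0.53500379 -0.22312942  0.0657496 ] [ 0.92472152  0.6625403  -0.00221059] 0.0038992437650960305
hit True
off 0.020296105441016815 3.1184008463538735 [ 0.50543774 -0.21617588  0.06508107] 13.4833
[[(0.3, 48), (0.54, 31), (0.66, 30), (0.78, 31), (1.74, 42)], [(0.28, 45), (0.52, 23), (0.76, 24), (0.92, 21), (1.76, 43)], [(0.28, 37), (1.76, 69), (2.44, 18)]] [[(0.3, 24), (1.84, 41)], [(0.36, 25), (1.78, 39)], [(0.36, 24), (1.8, 55)]]
```

Run:
```python
from h import *
OFF=.0244
for th in(.06,.10,.135):
    p,o=ppose(th,OFF); movel(p,o,max_speed=.03); dwell(.3)
    s=state()["tcp_pos"]; q=s[:2]-AX; 
    # actual wrench angle from tcp: tcp = r d + off n
    a=np.arctan2(q[0],-q[1]) ; th_a=PSI+np.arctan2(OFF,.22)-a
    T=avg("top",2);S=avg("scene",2)
    print(th,round(th_a,4),round(16*th_a,3),"F",round(ftan(),2),"live by F",round((ftan()-.5)*.22/26.7*16,2),hands(T),hands(S))
print(state()["clock"])
cv2.imwrite("pics/m6.png",cv2.resize(np.hstack([T["frame"][150:206,255:313],S["frame"][205:261,325:383]])[:,:,::-1],None,fx=6,fy=6,interpolation=2))
```

```text
0.06 0.0532 0.851 F 6.47 live by F 0.79 [[(0.54, 32), (0.84, 53), (1.74, 43)], [(0.52, 25), (0.84, 48), (1.76, 44)], [(0.84, 26), (1.76, 69), (2.44, 19)]] [[(0.88, 23), (1.84, 41)], [(0.9, 23), (1.78, 39)], [(0.88, 25), (1.8, 55)]]
0.1 0.0853 1.365 F 10.8 live by F 1.36 [[(0.54, 32), (0.8, 30), (1.36, 27), (1.74, 42)], [(0.52, 25), (0.62, 24), (0.82, 23), (1.38, 26), (1.76, 43)], [(1.36, 27), (1.74, 70), (2.44, 19)]] [[(1.38, 21), (1.84, 41)], [(1.36, 22), (1.78, 38)], [(1.38, 19), (1.8, 55)]]
0.135 0.1129 1.807 F 14.01 live by F 1.78 [[(0.54, 32), (0.64, 31), (0.8, 30), (1.8, 50)], [(0.52, 25), (0.62, 23), (0.8, 23), (1.82, 52)], [(1.82, 75), (2.44, 20)]] [[(1.86, 52)], [(1.8, 51)], [(1.84, 57)]]
16.5167
```

View pics/m6.png

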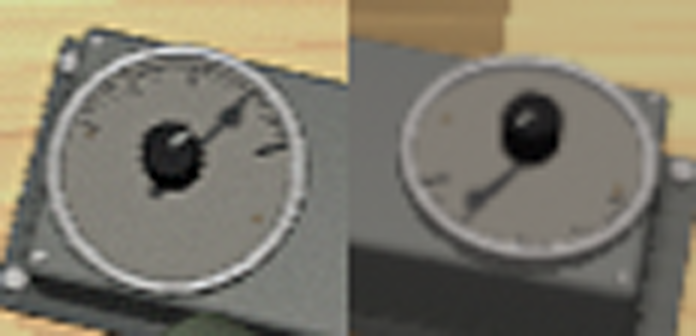

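The picture shows the live hand now under the peak hand, short of the wide full-scale mark at about (270,150). Camera, force and TCP position agree at about 1.8 rad, so I'll ease the hand on to 2.40.

```bash
cat >> h.py <<'E'
OFF=.0244
def tha():
    q=state()["tcp_pos"][:2]-AX; return PSI+np.arctan2(OFF,.22)-np.arctan2(q[0],-q[1])
E
python3 - <<'E'
from h import *
cmd=.135
for it in range(5):
    e=.1503-tha()
    if abs(e)<.0008: break
    cmd+=e*(.9 if it==0 else 1); p,o=ppose(cmd,OFF); movel(p,o,max_speed=.02); dwell(.3)
    print(cmd,16*tha(),(ftan()-.5)*.22/26.7*16)
T=avg("top",3);S=avg("scene",3); print(hands(T),hands(S))
for c in(T,S):
    t,oo=scan(c,.073,.046,.056); k=(t>2.1)&(t<2.8); print([(round(a,2),int(b)) for a,b in zip(t[k],oo[k])][::2])
print(state()["clock"])
cv2.imwrite("pics/m7.png",cv2.resize(np.hstack([T["frame"][150:206,255:313],S["frame"][205:261,325:383]])[:,:,::-1],None,fx=6,fy=6,interpolation=2))
E
```

```text
0.16863451702739451 2.2204541594225446 2.0922654176336413
0.18015613206348546 2.36382436133251 2.205302646635735
0.1827171094802036 2.388900666022682 2.342957149300133
0.18371081785378596 2.395914643329186 2.467504156301919
[[(0.52, 33), (0.62, 31), (0.8, 34), (2.32, 52)], [(0.5, 26), (0.62, 24), (0.8, 27), (2.36, 52)], [(2.36, 72)]] [[(2.4, 44)], [(2.32, 43)], [(2.36, 53)]]
[(np.float64(2.1), 112), (np.float64(2.14), 105), (np.float64(2.18), 115), (np.float64(2.22), 123), (np.float64(2.26), 109), (np.float64(2.3), 93), (np.float64(2.34), 85), (np.float64(2.38), 64), (np.float64(2.42), 83), (np.float64(2.46), 120), (np.float64(2.5), 129), (np.float64(2.54), 129), (np.float64(2.58), 130), (np.float64(2.62), 129), (np.float64(2.66), 128), (np.float64(2.7), 127), (np.float64(2.74), 125), (np.float64(2.78), 125)]
[(np.float64(2.1), 124), (np.float64(2.14), 121), (np.float64(2.18), 123), (np.float64(2.22), 124), (np.float64(2.26), 127), (np.float64(2.3), 121), (np.float64(2.34), 104), (np.float64(2.38), 94), (np.float64(2.42), 100), (np.float64(2.46), 111), (np.float64(2.5), 120), (np.float64(2.54), 124), (np.float64(2.58), 125), (np.float64(2.62), 125), (np.float64(2.66), 124), (np.float64(2.7), 123), (np.float64(2.74), 122), (np.float64(2.78), 122)]
19.3167
```

View pics/m7.png

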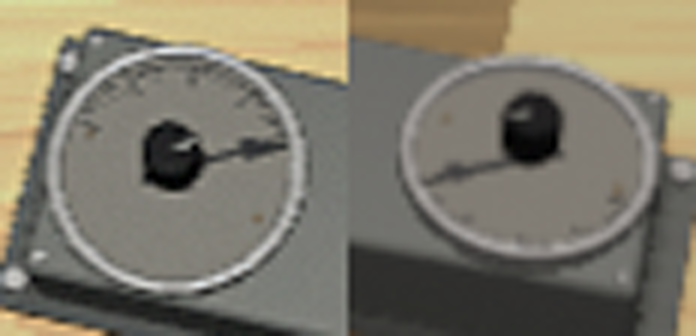

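The hand is practically on the wide mark: 2.36 by camera against the mark at about 2.40. One small nudge, a hold, then a slow ease back.

Run:
```python
from h import *
cmd=.1864; p,o=ppose(cmd,OFF); movel(p,o,max_speed=.01); dwell(.6)
print(16*tha(),ftan()); T=avg("top",4);S=avg("scene",4);print(hands(T),hands(S)); dwell(.4); print(16*tha())
save(T,"hold.png",(255,150,313,206),6)
for th in(.13,.08,.04,0,-.03):
    p,o=ppose(th,OFF); movel(p,o,max_speed=.02); print(th,16*tha(),ftan())
dwell(.2);T=avg("top",2);S=avg("scene",2);print(hands(T),hands(S))
p,o=ppose(-.1,OFF+.005); movel(p,o,max_speed=.1)
p,o=ppose(-.1,OFF+.005,.22); movel(p,o,max_speed=.15); open_jaws()
s=state();print(s["clock"],s["joint_pos"])
for q6 in (0,):
    for yaw in(1.2,1.5,1.8): print(yaw,inverse_kinematics([*DIAL,.2],[np.pi,0,yaw]))
```

```text
2.4338011267660002 18.345091494124404
[[(0.54, 32), (0.8, 30), (1.28, 10), (2.36, 50)], [(0.52, 25), (0.62, 23), (0.8, 23), (2.4, 49)], [(2.38, 73)]] [[(2.48, 44)], [(2.38, 44)], [(2.4, 56)]]
2.4324865916204805
0.13 1.71135185469169 13.622955721951346
0.08 1.0671712454216964 8.714474226188088
0.04 0.5959618379092859 4.49116515698479
0 0.08391657937999275 0.457815494558418
-0.03 -0.47283504764768547 0.6655320518276368
[[(0.0, 26), (0.54, 22), (0.8, 20), (2.36, 39), (3.48, 17)], [(-0.02, 29), (0.52, 19), (0.62, 16), (0.8, 17), (2.38, 42), (3.48, 18)], [(-0.02, 41), (2.38, 72), (3.2, 55)]] [[(0.02, 24), (2.5, 33)], [(0.1, 25), (2.42, 31)], [(0.08, 16), (2.4, 54)]]
26.8333 [-5.15129285e-01  3.69258466e-01 -7.68000659e-02  1.12465808e+00
  3.42560812e-05 -3.84824245e-01]
1.2 [ 0.10915425  0.38777966 -0.1010006   1.08201606  0.          2.0507469 ]
1.5 [ 0.10915425  0.38777966 -0.1010006   1.08201606  0.          1.7507469 ]
1.8 [ 0.10915425  0.38777966 -0.1010006   1.08201606  0.          1.4507469 ]
```

Run:
```python
from h import *
yaw=0.9
move_to([*DIAL,.2],[np.pi,0,yaw])
print("hit",movel([*DIAL,.0865],max_speed=.1,stop_force=8)); s=state();print(s["tcp_pos"],s["ft_force"],s["joint_pos"][5])
gripper_close(20); s=state();print(s["clock"],s["width"],s["ft_force"],s["torque"],s["tcp_pos"])
S=avg("scene",4);T=avg("top",2);print(hands(T),hands(S))
cv2.imwrite("pics/m8.png",cv2.resize(np.hstack([T["frame"][150:206,255:313],S["frame"][195:251,325:383]])[:,:,::-1],None,fx=6,fy=6,interpolation=2))
```

```text
hit False
[0.56784738 0.13626609 0.08721489] [ 0.20600634  0.59399663 -0.14770824] 2.3507513646459253
31.2083 -0.000786797114192568 [ 0.47619759 -0.3947821   0.63170698] [-0.01781813 -0.02094088  0.02193818] [0.56723268 0.13620636 0.08651528]
[[(1.88, 14), (2.02, 14), (2.34, 19), (3.18, 15)], [(1.9, 14), (2.02, 13), (2.38, 19), (3.18, 15)], [(1.7, 34), (2.4, 39), (3.4, 37)]] [[(0.02, 24), (2.5, 32)], [(0.1, 25), (2.42, 30)], [(0.08, 16), (2.4, 53)]]
```

View pics/m8.png

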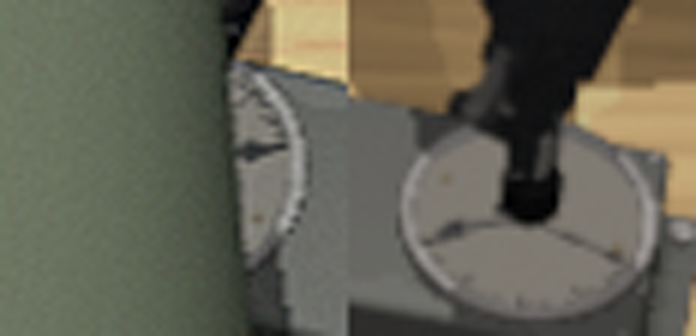

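Width reads 0 again, but the scene crop shows the fingers around the knob's upper part, at about (530,160). A small turn will show whether they hold it.

Run:
```python
from h import *
s0=state()
movel([*DIAL,.0865],[np.pi,0,1.3]); s=state();print(s["clock"],s["width"],s["ft_force"]-s0["ft_force"],s["torque"]-s0["torque"])
S=avg("scene",4);print(hands(S), proj(S,[*DIAL,.0865]),proj(S,[*DIAL,.1125]),"crop org 325,195 x6")
```

```text
32.0583 -0.0016360669595399944 [-1.18752566  0.62071602 -0.08439159] [-0.04583029  0.04426049  0.07683072]
[[(0.02, 24), (2.5, 32)], [(0.1, 25), (2.42, 30)], [(0.08, 16), (2.4, 53)]] [354.82757255 228.58537808] [355.49804754 223.05115676] crop org 325,195 x6
```

The knob did not turn. Handle and knob both indicate that the real fingertips end about 30 mm short of the reported TCP. A light touch of the shut fingers on the knob top will calibrate this.

Run:
```python
from h import *
print(movel([*DIAL,.066],max_speed=.015,stop_force=3)); s=state(); print(s["tcp_pos"],s["ft_force"],s["clock"])
S=avg("scene",3);print(hands(S))
z=s["tcp_pos"][2]; off=.1125-z; print("off",off)
```

```text
True
[0.56731015 0.13621294 0.08087176] [-1.3016695  -0.01870094  5.29536295] 32.875
[[(0.02, 24), (2.5, 32)], [(0.1, 25), (2.42, 30)], [(0.08, 16), (2.4, 53)]]
off 0.03162823704818506
```

The tips are 31.6 mm short of the reported TCP, which matches the handle symptom. I'll lift, open, go about 30 mm deeper and grip.

Run:
```python
from h import *
movel([*DIAL,.115],[np.pi,0,0.9],max_speed=.15); open_jaws()
print("hit",movel([*DIAL,.0565],max_speed=.1,stop_force=6)); print(state()["tcp_pos"],state()["ft_force"])
gripper_close(20); s0=state();print(s0["clock"],s0["width"],s0["ft_force"],s0["torque"])
movel([*DIAL,.0565],[np.pi,0,1.4]); s=state();print(s["width"],s["torque"]-s0["torque"])
S=avg("scene",3);print(hands(S),state()["clock"])
```

```text
hit False
[0.5675802  0.13623923 0.05685209] [ 0.26955    -0.1546408   1.03264251]
35.65 0.31874096116054085 [-2.8490655   0.72567416  4.58447601] [0.30560299 0.55465036 0.00826479]
0.3211740742686629 [-0.03808162 -0.13536447  0.03364105]
[[(0.02, 24), (1.96, 35)], [(0.1, 25), (1.9, 31)], [(0.08, 16), (1.92, 52)]] 36.45
```

Run:
```python
from h import *
for y in(2.3,3.15): movel([*DIAL,.0565],[np.pi,0,y])
dwell(.3); t0=state()["torque"][2]; print(state()["clock"],hands(avg("scene",3)))
y=3.15
while y<3.5:
    y+=.03; movel([*DIAL,.0565],[np.pi,0,y]); t=state()["torque"][2]-t0; print(round(y,2),round(t,3))
    if abs(t)>.12: break
S=avg("scene",3);print(hands(S),state()["clock"])
```

```text
38.8 [[(0.06, 43), (3.48, 80)], [(0.14, 42), (3.48, 80)], [(0.14, 56)]]
3.18 -0.076
3.21 -0.118
3.24 -0.059
3.27 -0.082
3.3 -0.067
3.33 -0.27
[[(-0.06, 41), (3.5, 92)], [(0.02, 39), (3.5, 93)], [(0.0, 53)]] 40.6
```

The torque rise at yaw 3.33 marks the stop. Now release, retreat and check.

Run:
```python
from h import *
open_jaws(); p=state()["tcp_pos"]; movel([p[0],p[1],.14],max_speed=.12)
move_to([.38,.12,.2],[np.pi,0,2.6]); dwell(.3)
T=avg("top",3);S=avg("scene",4);print(hands(T),hands(S),state()["clock"],state()["tcp_pos"])
a=cv2.resize(np.hstack([T["frame"][150:206,255:313],S["frame"][205:261,325:383]])[:,:,::-1],None,fx=5,fy=5,interpolation=2)
b=S["frame"][150:280,150:440,::-1];b=cv2.resize(b,(580,260)); cv2.imwrite("pics/m9.png",np.vstack([a,b]))
```

```text
[[(1.18, 35), (1.34, 35), (3.06, 37)], [(1.2, 37), (1.32, 35), (1.42, 32), (3.06, 38)], [(1.2, 96), (2.44, 9), (3.3, 92), (3.48, 85)]] [[(-0.06, 39)], [(0.02, 38)], [(0.0, 52)]] 43.5083 [0.38003152 0.12000044 0.19996928]
```

View pics/m9.png

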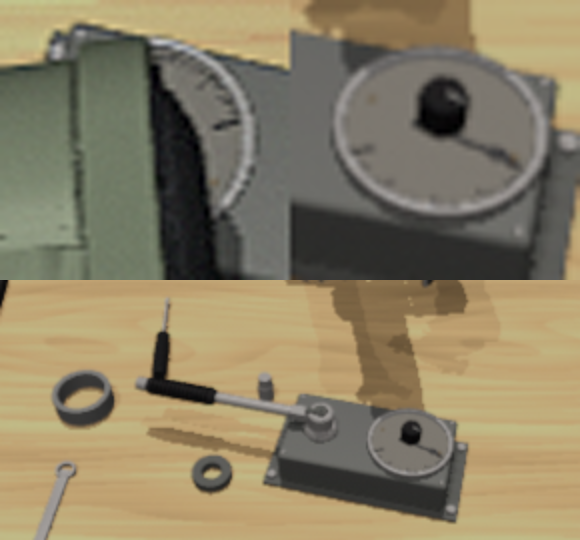

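The peak hand lies over the live hand at zero and the bystanders are undisturbed. I'll clear the top view for a cross-check, then hand in.

Run:
```python
from h import *
move_to([.25,.45,.25],[np.pi,0,2.6]); dwell(.2)
T=avg("top",4);h=hands(T);print(h,state()["clock"])
if min(abs(a) for a,_ in h[2])<.06: job_done(); print("done")
```

```text
[[(0.0, 49), (0.62, 28), (0.8, 30)], [(-0.02, 50), (0.62, 22), (0.8, 24)], [(-0.02, 63), (2.44, 18)]] 45.25
the job is handed in; nothing more can be done
done
```

The torque tester is ready, and I handed the job in at about 45 s on the robot clock, inside the 61 s limit.

- **Wrench pull:** I pushed the handle clockwise from its far side with shut fingers. The live hand reached the full-scale mark: 2.36–2.48 rad by camera and 2.43 by arm position, against the mark at 2.40. That is well short of the over-range stop at 3.20. I held it there for about 1.4 s, then eased it back slowly until both cameras again showed the at-rest reading.
- **Peak hand:** I gripped the reset knob and turned it anticlockwise until the torque rose at the stop, then let go. After release the peak hand read 0.00–0.02 rad from the scene camera and -0.02 from the top camera, which is zero within measuring error.
- **Bystanders:** in the last picture the tape roll, bearing, deep socket, spanner and screwdriver looked where they were. I did not measure any of them, and the aerosol and grease jar were outside that picture.

**What went wrong:** the real fingertips end about 32 mm short of the reported tool point. Because of that, my first grip on the handle and my first on the knob closed on nothing. They only touched the tops: about 9 N on the handle, and a 3 N-threshold touch on the knob (about 5 N read). I measured the offset with that knob touch and corrected for it.

**Disagreement:** the sources differed by about 0.1 rad on the full-scale reading, which is roughly one small division.

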